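Seat and shut the loose glue-pot tap

TASK

One of the two glue-pot taps has worked loose: its tapered plug stands proud of the tap body and its handle lies along the pipe (open). Shut it by turning the handle square across the pipe while pressing the plug firmly down, so that the plug wedges in its taper with the collar all but touching the tap body, and stays there when you let go. Leave the other tap and the things on the bench alone.

Things in the scene. Friction and masses are not known exactly. Their poses are not given: they have to be found in the camera images.
- loose_handle (a point): Centre of the loose tap's handle, a brass bar 60 mm long, 11 thick, 18 high on an upright 10 mm stem that shows for 20 mm between bar and collar; 34 mm above the collar's underside, 127 mm above the bench at the start. x runs along the bar, y across, z up along the plug's axis. Bar, stem, collar and plug are one piece that turns about z (no stops) and slides along it; turning takes about 0.4 N m.
- loose_collar (a point): Centre of the underside of the collar (30 mm across, 5 thick) on the loose plug; x, z as the handle. Starts 8 mm above the tap body's top; fully home it touches it. The plug binds in its taper: some 50 N would hardly move it unless it is turning. Pressed while turning (either way, to and fro too) it sinks, at most about 8 mm per rad turned.
- tap_loose_mouth (a point): Centre of the flat top of the loose tap's brass body (44 mm across), on the plug's axis, 85 mm above the bench; fixed. x points along the pipe to its glue pot, y square across the pipe, z up. The pot (92 mm across, 123 mm high) stands 145 mm off on the x side; pipe and spout lie 60 mm up. A spring in the body lifts the plug: about 10 N at the start, 20 N when home, less its weight of 3 N.
- sound_handle (a point): Centre of the handle bar of the other, sound tap, the same in shape and size but with its plug home (collar on its body) and the bar square across its pipe; it must not be turned. x along the bar, z up. Its pot stands 145 mm from the axis, square to the bar.
- sound_turn (a joint): Angle of the sound tap's handle from where it was built (square across its pipe), rad.
- spray_mid (a point): Bystander: centre of a standing spray can, 64 mm across, 190 mm high, loose.
- marker_mid (a point): Bystander: centre of a marker pen lying flat, 134 mm long, 15 mm thick, loose; x along it.
- tape_mid (a point): Bystander: centre of a tape measure, 66 by 36 by 58 mm high, loose.
- offcut_mid (a point): Bystander: centre of a cream foam offcut, 90 by 70 by 30 mm high, loose.

How it is judged (in metres and radians):
At the end, for the whole second after the job is handed in: The loose tap's collar is within 2.5 mm of the tap body's top (plug at least 5.5 mm down), its handle bar is within 0.17 rad (10 degrees) of square across its pipe, and it stays so, at rest, with nothing touching it (z of loose_collar in the frame of tap_loose_mouth below 0.0025 m and angle between the x axis of loose_handle and the y axis of tap_loose_mouth, either way round below 0.17 rad and linear speed of loose_plug below 0.003 m/s).
It fails at once if the sound tap is turned by more than 0.1 rad (value of joint sound_turn above 0.1 rad or value of joint sound_turn below -0.1 rad).
It fails at once if a bystander is moved by more than 20 mm (distance of any of spray_mid, marker_mid, tape_mid, offcut_mid from where it was at the start of the episode above 0.02 m).
It also fails if it takes over 48 s, if anything falls off the work surface, if the arm or the gripper's body presses on something with over 40 N, if the wrist force passes 120 N, or if a joint passes its speed limit or range.

ROBOT

A 6-joint arm with a two-finger parallel gripper is mounted at the origin on the work surface. World frame = base frame: x ahead of the robot, y to its left, z up, the work surface at z = 0. Lengths are in mm, angles in rad, forces in N, time in s.
With the tool pointing down it reaches from about 275 to 825 mm from the base axis. Payload 5.2 kg.
Tool frame: the origin (TCP) lies at the very end of the fingers, on their centre line; the grasp point (between the pads) lies 19 mm behind it (manip.tcp_to_grasp is the distance from the TCP to the grasp point, in mm); z points along the fingers, y is the line along which they close (so a half turn about z gives the same grasp; the last joint's range is limited). The gripper opens to 93 mm and grips with 3 to 60 N. Pads are 15 mm wide; open, the fingers measure 128 mm over their backs; the gripper's body (75 mm by 188 mm) begins 65 mm behind the grasp point.
Start: joints at [-1.476, 0.259, 1.535, -0, 1.348, -0.203], TCP at [161.401, -525.79, 218.653] pointing down, gripper open.
Joint ranges: [-3.14, 3.14], [-0.91, 2.08], [0.19, 2.58], [-1.22, 4.36], [0.22, 2.71], [-3.12, 3.12]. Speed limits (rad/s): [2.57, 2.57, 3.14, 3.14, 3.14, 3.14].

INTERFACE

Orientations are given as [roll, pitch, yaw] about the fixed x, y, z axes, in that order (R = Rz(yaw) Ry(pitch) Rx(roll)).
In Python, from cell import get_obs, capture, manip gives the robot as it stands.
- The arm moves only by the tool play_rows, never from a script. Its arguments are lists of equal length, an entry for each row: "gripper": the finger opening in mm, from 0 to 93; "delta_pos": the shift along the tool's x, y, z in mm, a list of three; "spin": the turn about the tool's z in degrees. In form: {"gripper": [gripper, ...], "delta_pos": [[x, y, z], ...], "spin": [spin, ...]}. A call has 1 to 10 rows; each row is the pose to reach, as a shift and turn from the pose commanded when the call began, along the tool's axes at that moment; what a row does not reach only later rows make up. A row lasts 1/10 s, in which the tool goes at most 50 mm and 8.59 degrees, less where a joint would pass 70% of its speed; a pose out of reach is approached as far as the arm can. A call with a gripper value outside its range is refused whole. The fingers move at their own pace and stop on an object; "newtons" is the grip in N (left out, the last holds). Time passes only in rows, so rows that repeat a pose let the fingers close. It gives the time, the measured TCP pose, the force, the opening and the grip force at its end, in the units of the state.
- get_obs(): the state, without advancing time (a new reading comes with each control period).
- capture(name): name is "scene" or "top" or "wrist"; returns a dict with "frame" (384x512x3 uint8, red, green, blue), "mtx" (3x3 intrinsics, pixels), "R" (3x3) and "t" (3): a world point X has camera coordinates R X + t. Camera axes: x right, y down, z forward; pixel columns grow to the right and rows downward; lengths in mm; the calibration is good to about 2 mm. A picture is of the moment at which its call begins. There is no depth.
- manip.finish_job(): hands the job in; it is judged then, once.
The state is a dict: "time_s": time; "joint_positions": joint angles; "dq": joint speeds; "joint_torque": joint torques, N m; "tcp_pos": TCP position; "ee_rot": TCP orientation; "ft_force": force on the tool from outside, world axes, zero at the start; "torque": the same for the moment, N m; "gripper_width": finger opening in mm; "gripper_force": force on a finger pad.
Only numpy, scipy, OpenCV 4.12 (cv2) and the standard library are available. Lean on these libraries where they do the work, as an engineer would, in place of code of your own. Each camera call takes 0.05 s, during which the arm holds its last target. There are 200 camera calls.

## Working session

There is one attempt and no reset: what is moved stays moved. The work goes in short steps, Python scripts to look and compute and a tool call to move; the robot and the scene stay as the last step left them, time stands still between calls to the robot, and variables do not carry over. Pictures are saved under pics/ and viewed, at most 10 in all, crops included, and the job is handed in when it is done.

Besides the shell and the picture viewer there is one more tool, called after "Request:" by a JSON object that holds its "name" and its "arguments", one argument or row to a line. play_rows: Moves the arm, as the interface text tells. Its arguments: {"type":"object","properties":{"gripper":{"type":"array"},"delta_pos":{"type":"array"},"spin":{"type":"array"},"newtons":{"type":"number"}},"required":["gripper","delta_pos","spin"]}

```bash
mkdir -p pics; python3 - <<'E'
from cell import get_obs, capture, manip
import cv2, numpy as np
for n in("top","scene"):
    c=capture(n); cv2.imwrite(f"pics/{n}1.png",c["frame"][:,:,::-1]); np.savez(f"{n}1.npz",**c)
    print(n,c["mtx"].round(1).tolist(),(-c["R"].T@c["t"]).round())
o=get_obs();print(o["tcp_pos"],o["ee_rot"],o["ft_force"],o["time_s"])
E
```

```text
top [[362.4, 0.0, 252.8], [0.0, 362.4, 191.0], [0.0, 0.0, 1.0]] [ 427.   21. 1006.]
scene [[408.0, 0.0, 253.3], [0.0, 408.0, 191.7], [0.0, 0.0, 1.0]] [924. 662. 918.]
[ 161.34721638 -525.30081506  217.91238868] [-3.14000614e+00 -2.98778899e-04  2.97800796e-01] [ 1.14598945 -0.20498866 -0.01540052] 0.1
```

View pics/top1.png

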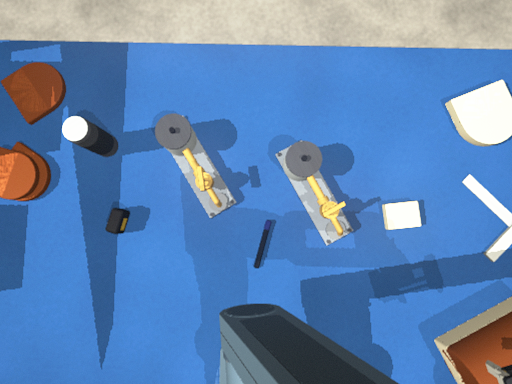

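View pics/scene1.png

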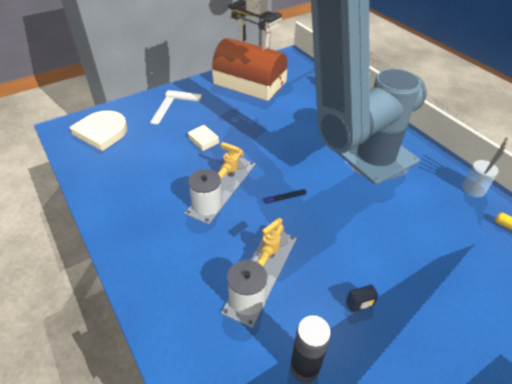

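The top view shows the loose tap at about (203,180) with its bar along the pipe. The sound tap is at (331,209) with its bar across, the pen at (263,243), the tape at (118,219) and the can at (75,129).

```bash
cat > h.py <<'E'
import numpy as np, cv2
def ray(c,u,v,z):
    d=c["R"].T@np.linalg.inv(c["mtx"])@np.array([u,v,1.]); o=-c["R"].T@c["t"]
    return (o+d*(z-o[2])/d[2]).round(1)
def proj(c,X):
    p=c["mtx"]@(c["R"]@np.array(X,float)+c["t"]); return (p[:2]/p[2]).round(1)
E
python3 - <<'E'
from h import *
t=dict(np.load("top1.npz")); s=dict(np.load("scene1.npz"))
print("pot top",ray(t,174,130,123),"pot2",ray(t,304,158,123),"handle",ray(t,204,180,136),"sound",ray(t,331,209,128),"pen",ray(t,263,243,8),"tape",ray(t,118,215,40),"can",ray(t,75,129,190))
print("scene handle",ray(s,272,230,127), "potc", ray(s,248,276,123))
a=cv2.resize(t["frame"][100:260,140:380],None,fx=3.3,fy=3.3,interpolation=cv2.INTER_CUBIC)
a=cv2.resize(t["frame"][150:220,170:240],(560,560),interpolation=cv2.INTER_CUBIC)
b=cv2.resize(s["frame"][210:280,240:310],(560,560),interpolation=cv2.INTER_CUBIC)
cv2.imwrite("pics/c1.png",cv2.resize(np.hstack([a,b]),(800,400))[:,:,::-1])
E
```

```text
pot top [655.9 223.7 123. ] pot2 [591.8 -99.9 123. ] handle [530.7 143.2 136. ] sound [ 467.1 -165.5  128. ] pen [376.1  -5.5   8. ] tape [443.8 382.7  40. ] can [636.5 436.2 190. ]
scene handle [543.  159.5 127. ] potc [661.1 237.1 123. ]
```

View pics/c1.png

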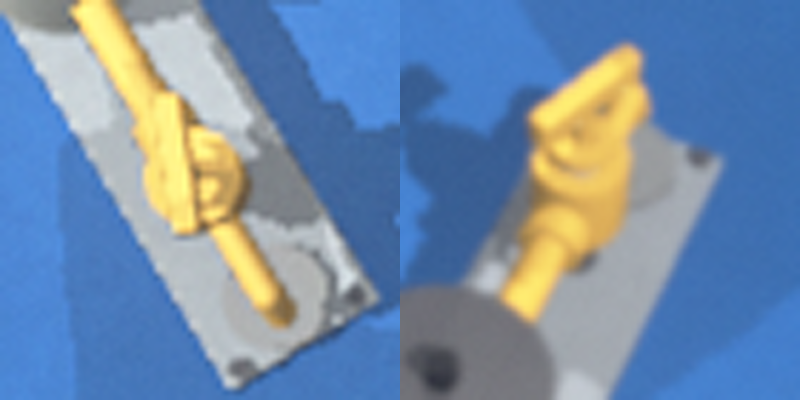

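The crop shows the bar top running from about (199.4,166.6) to (202.7,190.6) in the top view, and from about (334-400)/… in the scene view. It's turned somewhat from the pipe. Next I compute the positions.

```bash
python3 - <<'E'
from h import *
t=dict(np.load("top1.npz")); s=dict(np.load("scene1.npz"))
k=70/400
T=lambda x,y,z:ray(t,170+x*k,150+y*k,z)
S=lambda x,y,z:ray(s,240+x*k,210+y*k,z)
a,b=T(170,95,136),T(187,232,136); print("bar top",a,b,(a+b)/2,np.degrees(np.arctan2(*(a-b)[1::-1])),np.linalg.norm(a-b))
a,b=S(240,50,136),S(138,122,136); print("bar scene",a,b,(a+b)/2,np.degrees(np.arctan2(*(a-b)[1::-1])),np.linalg.norm(a-b))
print("body",T(196,175,85),"plate corners",T(232,388,5),T(375,300,5))
a,b=T(92,8,60),T(282,310,60);print("pipe",a,b,np.degrees(np.arctan2(*(a-b)[1::-1])))
p=ray(t,174,130,130);print(p, ray(s,248,275,130))
E
```

```text
bar top [563.2 154.6 136. ] [504.9 145.5 136. ] [534.05 150.05 136.  ] 8.87166499337893 59.00593190519075
bar scene [506.1 149.  136. ] [565.9 158.5 136. ] [536.   153.75 136.  ] -170.97326044724392 60.549896779433034
body [535.2 149.6  85. ] plate corners [441.6 140.    5. ] [485.5  72.1   5. ]
pipe [615.1 203.8  60. ] [476.8 111.7  60. ] 33.661376602232124
[654.1 222.1 130. ] [662.1 238.7 130. ]
```

Bar yaw is about 9° with its centre near (535,152), and the pipe yaw is about 32.5°. I'll grip at yaw 9° and turn about +113°, so there's plenty of turning for the plug to sink.

Request:
{"name": "play_rows", "arguments": {
  "gripper": [60,60,60,60,60,60,60,60,60,60],
  "delta_pos": [
    [30,-29,0],
    [60,-58,0],
    [95,-92,0],
    [130,-126,0],
    [165,-160,0],
    [200,-194,0],
    [235,-228,0],
    [265,-257,0],
    [278,-269,0],
    [278,-269,0]
  ],
  "spin": [0,0,0,0,0,0,0,0,0,0]
}}

```text
time_s: 1.1
tcp_pos: [348.8, -184.8, 218.5]
ee_rot: [-3.141, -0.0, 0.302]
ft_force: [0.6, -0.4, 0.2]
gripper_width: 60.0
gripper_force: 0.0
```

Request:
{"name": "play_rows", "arguments": {
  "gripper": [60,60,60,60,60,60,60,60,60,60],
  "delta_pos": [
    [30,-29,0],
    [60,-58,0],
    [95,-92,0],
    [130,-126,0],
    [165,-160,0],
    [200,-194,0],
    [235,-228,0],
    [265,-257,0],
    [278,-269,0],
    [278,-269,0]
  ],
  "spin": [0,0,0,0,2,4,6,8,8,8]
}}

```text
time_s: 2.1
tcp_pos: [536.2, 152.4, 217.7]
ee_rot: [-3.141, 0.001, 0.16]
ft_force: [0.0, -1.0, 0.1]
gripper_width: 60.1
gripper_force: 0.0
```

```bash
python3 - <<'E'
from cell import get_obs, capture
from h import *
o=get_obs();print(o["tcp_pos"],o["ee_rot"],o["ft_force"],o["time_s"],o["joint_positions"])
c=capture("wrist");np.savez("w1.npz",**c);print(-c["R"].T@c["t"])
cv2.imwrite("pics/w1.png",cv2.resize(c["frame"],(768,576))[:,:,::-1])
E
```

```text
[536.2320652  152.44126466 217.66551155] [-3.14149201e+00  8.06058719e-04  1.60245513e-01] [ 7.01616265e-04 -9.86472320e-01  7.26276456e-02] 2.1 [7.68688238e-02 2.73184747e-01 1.51777850e+00 3.39760156e-05
 1.35144104e+00 1.48741227e+00]
[616.04443428 166.21798436 382.33829158]
```

View pics/w1.png

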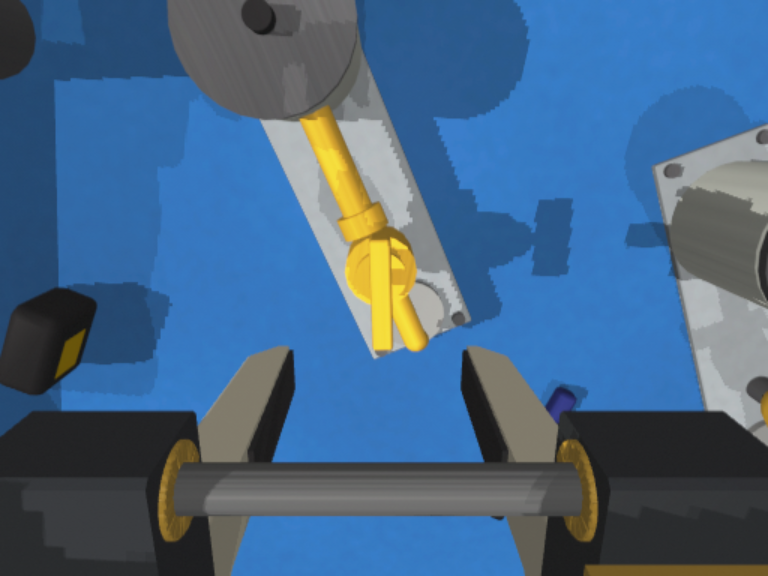

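The wrist view shows the bar top at (380,238)–(382,352) at 1.5x scale, almost aligned with the tool. The pipe runs from (318,115) past the body, and the pot knob is at (258,15).

```bash
python3 - <<'E'
from h import *
c=dict(np.load("w1.npz")); t=dict(np.load("top1.npz"))
W=lambda x,y,z:ray(c,x/1.5,y/1.5,z)
ang=lambda d:np.degrees(np.arctan2(d[1],d[0])).round(1)
a,b=W(380,238,136),W(382.5,352,136);m=(a+b)/2;print("bar",a,b,m,ang(a-b),np.linalg.norm(a-b))
# plate edges on z~5: left edge & right edge
for p,q in(((262,122),(374,357)),((362,60),(468,318))):
    print("plate edge",ang(W(*p,5)-W(*q,5)))
p,q=W(317,112,60),W(352,205,60);print("pipe",p,q,ang(p-q))
k=W(258,16,130);print("knob",k,ang(k-m),np.linalg.norm((k-m)[:2]))
k=(ray(t,174,130,123));print("lid top",k,ang(k-m),np.linalg.norm((k-m)[:2]))
# pot rim fit in top view? plate end corners
p,q=W(374,357,5),W(468,318,5);print("plate end",ang(p-q)+90)
print("collar/body centre",W(380,270,98))
E
```

```text
bar [567.7 157.1 136. ] [507.8 146.  136. ] [537.75 151.55 136.  ] 10.5 60.91978332200472
plate edge 32.7
plate edge 32.8
pipe [622.4 204.   60. ] [570.8 175.2  60. ] 29.2
knob [657.  226.9 130. ] 32.3 141.06092655303237
lid top [655.9 223.7 123. ] 31.4 138.43787415299323
plate end 213.5
collar/body centre [541.7 152.7  98. ]
```

Request:
{"name": "play_rows", "arguments": {
  "gripper": [50,50,50,50,50,50,50,50,50,50],
  "delta_pos": [
    [1,0,20],
    [1,0,40],
    [1,0,60],
    [1,0,75],
    [1,0,90],
    [1,0,100],
    [1,0,108],
    [1,0,113],
    [1,0,115],
    [1,0,115]
  ],
  "spin": [-1,-1,-1,-1,-1,-1,-1,-1,-1,-1]
}}

```text
time_s: 3.15
tcp_pos: [536.2, 151.7, 103.8]
ee_rot: [3.142, -0.0, 0.176]
ft_force: [-0.3, -0.9, 0.2]
gripper_width: 49.9
gripper_force: 0.0
```

Request:
{"name": "play_rows", "arguments": {
  "gripper": [0,0,0,0,0,0,0,0,0,0],
  "delta_pos": [
    [0,0,0],
    [0,0,0],
    [0,0,0],
    [0,0,0],
    [0,0,0],
    [0,0,0],
    [0,0,0],
    [0,0,0],
    [0,0,0],
    [0,0,0]
  ],
  "spin": [0,0,0,0,0,0,0,0,0,0],
  "newtons": 50
}}

```text
time_s: 4.15
tcp_pos: [536.2, 151.3, 103.8]
ee_rot: [3.141, -0.0, 0.176]
ft_force: [-0.3, -5.7, 1.4]
gripper_width: 10.5
gripper_force: 50.0
```

Request:
{"name": "play_rows", "arguments": {
  "gripper": [0,0,0,0,0],
  "delta_pos": [
    [0,0.4,1],
    [0,0.4,2],
    [0,0.4,3],
    [0,0.4,4],
    [0,0.4,4]
  ],
  "spin": [0,0,0,0,0],
  "newtons": 60
}}

```text
time_s: 4.65
tcp_pos: [536.6, 151.3, 102.7]
ee_rot: [3.141, -0.002, 0.176]
ft_force: [-6.9, -4.8, 21.0]
gripper_width: 10.4
gripper_force: 60.0
```

Request:
{"name": "play_rows", "arguments": {
  "gripper": [0,0,0,0,0,0,0,0,0,0],
  "delta_pos": [
    [0,0,1.5],
    [0,0,3],
    [0,0,4.5],
    [0,0,5],
    [0,0,5.5],
    [0,0,6],
    [0,0,6.5],
    [0,0,7],
    [0,0,7.5],
    [0,0,8]
  ],
  "spin": [0,0,-3,-6,-9,-13,-17,-21,-25,-29],
  "newtons": 60
}}

```text
time_s: 5.65
tcp_pos: [537.2, 150.9, 97.9]
ee_rot: [3.138, -0.003, 0.685]
ft_force: [-13.5, -8.4, 42.2]
gripper_width: 10.4
gripper_force: 60.1
```

Request:
{"name": "play_rows", "arguments": {
  "gripper": [0,0,0,0,0,0,0,0,0,0],
  "delta_pos": [
    [-0.5,0,1.5],
    [-1,0,2.5],
    [-1.2,0,3.2],
    [-1.2,0,3.8],
    [-1.2,0,4.4],
    [-1.2,0,5],
    [-1.2,0,5.5],
    [-1.2,0,6],
    [-1.2,0,6.5],
    [-1.2,0,7]
  ],
  "spin": [-4,-8,-12,-16,-20,-24,-28,-32,-36,-40],
  "newtons": 60
}}

```text
time_s: 6.65
tcp_pos: [538.0, 150.4, 93.8]
ee_rot: [3.132, -0.002, 1.382]
ft_force: [-17.2, -8.7, 61.1]
gripper_width: 10.4
gripper_force: 60.3
```

Request:
{"name": "play_rows", "arguments": {
  "gripper": [0,0,0,0,0,0,0,0,0,0],
  "delta_pos": [
    [-0.5,-0.7,0.7],
    [-1,-1.4,1.2],
    [-1,-1.4,1.7],
    [-1,-1.4,2.2],
    [-1,-1.4,2.6],
    [-1,-1.4,3],
    [-1,-1.4,3.3],
    [-1,-1.4,3.6],
    [-1,-1.4,3.8],
    [-1,-1.4,4]
  ],
  "spin": [-4,-8,-12,-16,-20,-24,-28,-32,-36,-40],
  "newtons": 60
}}

```text
time_s: 7.65
tcp_pos: [539.3, 150.3, 92.7]
ee_rot: [3.127, 0.007, 2.08]
ft_force: [-17.7, -7.7, 73.2]
gripper_width: 10.9
gripper_force: 60.0
```

```bash
python3 - <<'E'
from cell import get_obs, capture
from h import *
o=get_obs();print(o["tcp_pos"],o["ee_rot"],o["ft_force"],o["torque"],o["joint_positions"])
s=capture("scene");np.savez("s2.npz",**s);c=capture("wrist");np.savez("w2.npz",**c)
a=cv2.resize(s["frame"][200:280,230:310],(400,400),interpolation=cv2.INTER_CUBIC)
b=cv2.resize(c["frame"][112:272,176:336],(400,400),interpolation=cv2.INTER_CUBIC)
cv2.imwrite("pics/s2.png",np.hstack([a,b])[:,:,::-1])
E
```

```text
[539.2641984  150.28465152  92.68512966] [3.12666878 0.00731587 2.08026475] [-17.66798142  -7.69242982  73.16754671] [-1.02044334  2.84955314 -0.48977251] [ 7.27616327e-02  3.81000221e-01  1.69348514e+00 -3.64820638e-04
  1.05048986e+00 -4.36582645e-01]
```

View pics/s2.png

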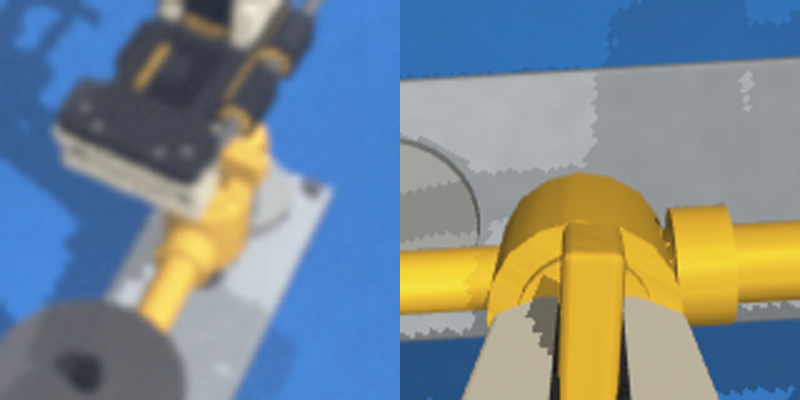

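The plug looks seated or nearly so. A to-and-fro under load will tell whether it still sinks.

Request:
{"name": "play_rows", "arguments": {
  "gripper": [0,0,0,0,0,0,0,0,0,0],
  "delta_pos": [
    [0,-1,0],
    [0,-2,0],
    [0,-2,0],
    [0,-2,0],
    [0,-2,0],
    [0,-2,0],
    [0,-2,0],
    [0,-2,0],
    [0,-2,0],
    [0,-2,0]
  ],
  "spin": [5,10,15,20,25,25,25,25,25,25],
  "newtons": 60
}}

```text
time_s: 8.75
tcp_pos: [538.1, 149.9, 92.2]
ee_rot: [3.124, -0.0, 1.643]
ft_force: [-15.9, -5.3, 67.1]
gripper_width: 10.4
gripper_force: 60.1
```

Request:
{"name": "play_rows", "arguments": {
  "gripper": [0,0,0,0,0,0,0,0,0,0],
  "delta_pos": [
    [0,0,0.5],
    [0,0,1],
    [0,0,1],
    [0,0,1],
    [0,0,1],
    [0,0,1],
    [0,0,1],
    [0,0,1],
    [0,0,1],
    [0,0,1]
  ],
  "spin": [-4,-8,-12,-16,-20,-24,-28,-28,-28,-28],
  "newtons": 60
}}

```text
time_s: 9.75
tcp_pos: [539.1, 150.0, 91.1]
ee_rot: [3.124, 0.009, 2.13]
ft_force: [-10.7, -2.0, 63.0]
gripper_width: 10.7
gripper_force: 59.9
```

Request:
{"name": "play_rows", "arguments": {
  "gripper": [0,0,0,0,0,0,0,0,0,0],
  "delta_pos": [
    [0,-0.5,1],
    [0,-1,2],
    [0,-1,2.5],
    [0,-1,3],
    [0,-1,3],
    [0,-1,3],
    [0,-1,3],
    [0,-1,3],
    [0,-1,3],
    [0,-1,3]
  ],
  "spin": [4,8,12,16,20,24,28,32,32,32],
  "newtons": 60
}}

```text
time_s: 10.75
tcp_pos: [538.6, 149.6, 89.7]
ee_rot: [3.121, -0.002, 1.573]
ft_force: [-13.9, -3.1, 74.6]
gripper_width: 11.0
gripper_force: 60.1
```

Request:
{"name": "play_rows", "arguments": {
  "gripper": [0,0,0,0,0,0,0,0,0,0],
  "delta_pos": [
    [0,0,0],
    [0,0,0],
    [0,0,0],
    [0,0,0],
    [0,0,0],
    [0,0,0],
    [0,0,0],
    [0,0,0],
    [0,0,0],
    [0,0,0]
  ],
  "spin": [-4,-8,-12,-16,-20,-24,-28,-32,-32,-32],
  "newtons": 60
}}

```text
time_s: 11.75
tcp_pos: [539.1, 149.9, 89.1]
ee_rot: [3.122, 0.009, 2.13]
ft_force: [-12.0, -2.5, 70.2]
gripper_width: 10.3
gripper_force: 59.9
```

Request:
{"name": "play_rows", "arguments": {
  "gripper": [0,0,0,0,0,0,0,0,0,0],
  "delta_pos": [
    [0,0,0.5],
    [0,0,1],
    [0,0,1],
    [0,0,1],
    [0,0,1],
    [0,0,1],
    [0,0,1],
    [0,0,1],
    [0,0,1],
    [0,0,1]
  ],
  "spin": [4,8,12,16,20,24,28,32,32,32],
  "newtons": 60
}}

```text
time_s: 12.75
tcp_pos: [538.3, 149.6, 88.4]
ee_rot: [3.122, -0.002, 1.573]
ft_force: [-12.4, -3.3, 72.6]
gripper_width: 10.7
gripper_force: 63.5
```

Request:
{"name": "play_rows", "arguments": {
  "gripper": [0,0,0,0,0,0,0,0,0,0],
  "delta_pos": [
    [0,0,0],
    [0,0,0],
    [0,0,0],
    [0,0,0],
    [0,0,0],
    [0,0,0],
    [0,0,0],
    [0,0,0],
    [0,0,0],
    [0,0,0]
  ],
  "spin": [-4,-8,-12,-16,-20,-24,-28,-32,-32,-32],
  "newtons": 60
}}

```text
time_s: 13.75
tcp_pos: [538.3, 150.0, 88.1]
ee_rot: [3.123, 0.008, 2.13]
ft_force: [-13.2, -1.0, 72.8]
gripper_width: 10.8
gripper_force: 75.5
```

Request:
{"name": "play_rows", "arguments": {
  "gripper": [0,0,0,0,0,30,30,30,40,40],
  "delta_pos": [
    [0,0,-3],
    [0,0,-6],
    [0,0,-8],
    [0,0,-9],
    [0,0,-9],
    [0,0,-9],
    [0,0,-9],
    [0,0,-9],
    [0,0,-9],
    [0,0,-9]
  ],
  "spin": [0,0,0,0,0,0,0,0,0,0]
}}

```text
time_s: 14.75
tcp_pos: [532.5, 149.7, 85.7]
ee_rot: [3.137, 0.0, 2.13]
ft_force: [2.7, 2.2, 2.4]
gripper_width: 38.5
gripper_force: 1.8
```

Request:
{"name": "play_rows", "arguments": {
  "gripper": [50,50,50,50,50,50,50,50,50,50],
  "delta_pos": [
    [0,0,0],
    [0,0,0],
    [0,0,-10],
    [0,0,-30],
    [0,0,-60],
    [0,0,-90],
    [0,0,-120],
    [0,0,-120],
    [0,0,-120],
    [0,0,-120]
  ],
  "spin": [0,0,0,0,0,0,0,0,0,0]
}}

```text
time_s: 15.75
tcp_pos: [529.7, 148.5, 202.9]
ee_rot: [-3.139, -0.002, 2.13]
ft_force: [0.3, -0.6, -0.7]
gripper_width: 50.1
gripper_force: 0.0
```

```bash
python3 - <<'E'
from cell import get_obs, capture
from h import *
c=capture("wrist");np.savez("w3.npz",**c);s=capture("scene");np.savez("s3.npz",**s)
a=cv2.resize(s["frame"][200:280,230:310],(400,400),interpolation=cv2.INTER_CUBIC)
b=cv2.resize(c["frame"][130:260,190:320],(400,400),interpolation=cv2.INTER_CUBIC)
cv2.imwrite("pics/s3.png",np.hstack([a,b])[:,:,::-1])
E
```

```text
(no output)
```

View pics/s3.png

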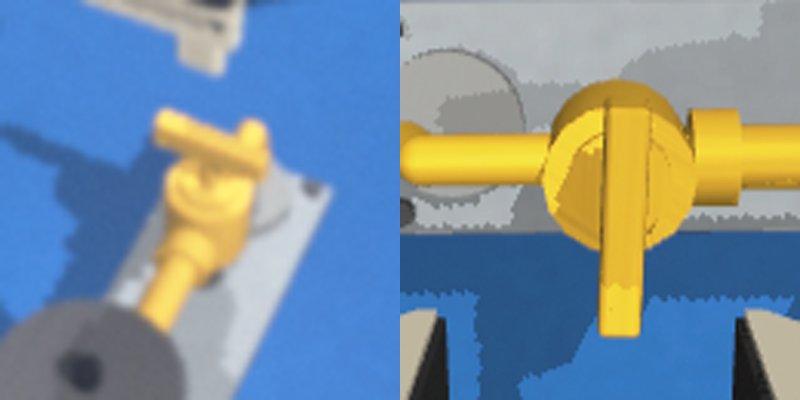

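The bar is now square across the pipe and the fingers are clear. I'll check the height with a before/after scene comparison.

```bash
python3 - <<'E'
from h import *
o=[]
for n in("scene1","s3"):
    s=dict(np.load(n+".npz")); o.append(cv2.resize(s["frame"][215:265,250:300],(400,400),interpolation=cv2.INTER_CUBIC))
cv2.imwrite("pics/cmp.png",np.hstack(o)[:,:,::-1])
for z in(136,132,130,128): print(z,proj(s,[537,151,z]))
c=dict(np.load("w3.npz"))
k=130/400
for z in (136,128):
    a,b=[ray(c,190+x*k,130+y*k,z) for x,y in((627,108),(620,335))]; print(a,b,np.linalg.norm(a-b),np.degrees(np.arctan2(*(a-b)[1::-1])))
    print([proj(s,p) for p in (a,b)])
E
```

```text
136 [272.2 224.4]
132 [272.2 225.4]
130 [272.1 225.9]
128 [272.1 226.4]
[597.5 227.7 136. ] [631.5 182.9 136. ] 56.240910376699965 127.19590140805612
[array([269.3, 257.2]), array([246.5, 250.1])]
[601.3 228.  128. ] [636.4 181.7 128. ] 58.10077452151565 127.16574241512517
[array([267.9, 260. ]), array([244.4, 252.7])]
```

View pics/cmp.png

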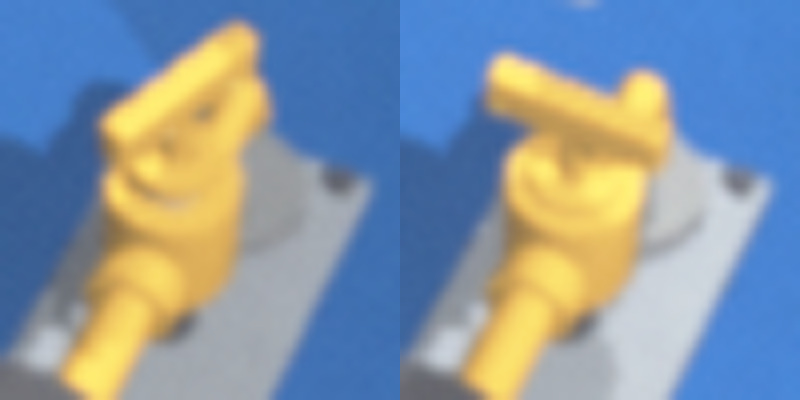

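```bash
python3 - <<'E'
from cell import manip
print(manip.finish_job())
E
```

```text
the job is handed in; nothing more can be done
None
```

I shut the loose tap and handed the job in. The bar is about 2° off square, the plug sank about 8 mm so the collar sits on the body, and it stayed put after release; the judge returned no verdict.

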